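# Find the loose bolt on the frame press and hold its cap open

## Task

One of the three bolts on the frame press is loose: give the black clamp knob a quarter turn counter-clockwise to free the locking bar, pull the bar right back off the cap tongues, and tap the bolt heads one by one until you find the bolt that sinks. Then lift that bolt's hinged cap by its ball knob to at least half-way upright (45 degrees) and finish still holding it open, gripping the ball, because the cap falls shut by itself. Open no cap whose bolt has not given way, and do not disturb the things lying on the press or beside it.

Things in the scene. Friction and masses are not known exactly. Their poses are not given: they have to be found in the camera images.
- jig: Fixed wooden bed of a frame press, 255 mm (its x) by 360 mm (its y) by 40 mm high; origin on the table under the middle bolt; its x axis points from the ball knobs towards the cap hinges (away from the robot), its y axis along the row of bolts towards the left one. The bed reaches x -150 to +105 mm, y -210 to +150 mm.
- bar (a joint): Slide of the dark wooden locking bar (30 by 345 by 18 mm, lying along the bed's y, its top 76 mm above the table) that lies over the front ends of all three cap tongues and keeps the caps shut. 0 = over the tongues, 0.045 m = pulled right back along the bed's -x (towards the robot), where the caps are free. It slides against 2 N of friction and stays where left. It cannot move until the clamp knob is turned.
- clamp (a joint): Angle of the clamp knob carried by the locking bar near its right-hand end: starts at 0 to 0.25 rad (clamped), turns counter-clockwise seen from above to its stop at 1.5 rad; beyond about 0.9 rad the bar is free to slide. Light friction (0.05 N m); stays where left.
- clamp_grip (a point): Centre of the clamp knob's black T grip, 105 mm above the table: a bar 46 mm long, 12 mm wide, 22 mm high (top 116 mm above the table, underside 94 mm; below it a round stem 12 mm thick down to the bar's top at 76 mm). The grip's long axis lies along the bed's x when clamp is 0, so it is then pinched across the bed's y. The knob travels with the bar.
- bolt_left (a joint): How far the left bolt (seen from the robot) has sunk, m: 0 at the start. A sound bolt stops dead at under 1 mm when tapped or pushed down on its head; the loose one gives way under about 3 N, sinks 7 mm to a hard stop and stays down.
- bolt_left_top (a point): Centre of the top face of the left bolt's steel hex head (26 mm across, 13 mm high): at the start 80 mm above the table and 23 mm above the cap, whose 32 mm square hole it stands up through. Moves down with the bolt. Bolts are 90 mm apart.
- cap_left (a joint): Opening angle, rad, of the left bolt's hinged steel cap (plate 75 mm by 60 mm wide, 5 mm thick, 57 mm above the table on top, with a tongue 14 mm wide and 45 mm long in front): 0 shut (flat), 1.3 at its stop. The hinge lies along the bed's y, 45 mm beyond the bolt (bed's +x) and 54.5 mm above the table; the front rises as it opens. It weighs 0.2 kg and falls shut whenever it is let go.
- ball_left (a point): Wooden ball knob, 20 mm across, by which the left cap is lifted; this point is the ball's centre: cap shut, 83 mm above the table (26 mm above the tongue on a stem 8 mm thick), 50 mm in front of the bolt (bed's -x), 95 mm in front of the hinge and 28.5 mm above it. Pinched across the bed's y, the ball can pivot between the fingers as the cap swings up.
- bolt_middle (a joint): How far the middle bolt (seen from the robot) has sunk, m: 0 at the start. A sound bolt stops dead at under 1 mm when tapped or pushed down on its head; the loose one gives way under about 3 N, sinks 7 mm to a hard stop and stays down.
- bolt_middle_top (a point): Centre of the top face of the middle bolt's steel hex head (26 mm across, 13 mm high): at the start 80 mm above the table and 23 mm above the cap, whose 32 mm square hole it stands up through. Moves down with the bolt. Bolts are 90 mm apart.
- cap_middle (a joint): Opening angle, rad, of the middle bolt's hinged steel cap (plate 75 mm by 60 mm wide, 5 mm thick, 57 mm above the table on top, with a tongue 14 mm wide and 45 mm long in front): 0 shut (flat), 1.3 at its stop. The hinge lies along the bed's y, 45 mm beyond the bolt (bed's +x) and 54.5 mm above the table; the front rises as it opens. It weighs 0.2 kg and falls shut whenever it is let go.
- ball_middle (a point): Wooden ball knob, 20 mm across, by which the middle cap is lifted; this point is the ball's centre: cap shut, 83 mm above the table (26 mm above the tongue on a stem 8 mm thick), 50 mm in front of the bolt (bed's -x), 95 mm in front of the hinge and 28.5 mm above it. Pinched across the bed's y, the ball can pivot between the fingers as the cap swings up.
- bolt_right (a joint): How far the right bolt (seen from the robot) has sunk, m: 0 at the start. A sound bolt stops dead at under 1 mm when tapped or pushed down on its head; the loose one gives way under about 3 N, sinks 7 mm to a hard stop and stays down.
- bolt_right_top (a point): Centre of the top face of the right bolt's steel hex head (26 mm across, 13 mm high): at the start 80 mm above the table and 23 mm above the cap, whose 32 mm square hole it stands up through. Moves down with the bolt. Bolts are 90 mm apart.
- cap_right (a joint): Opening angle, rad, of the right bolt's hinged steel cap (plate 75 mm by 60 mm wide, 5 mm thick, 57 mm above the table on top, with a tongue 14 mm wide and 45 mm long in front): 0 shut (flat), 1.3 at its stop. The hinge lies along the bed's y, 45 mm beyond the bolt (bed's +x) and 54.5 mm above the table; the front rises as it opens. It weighs 0.2 kg and falls shut whenever it is let go.
- ball_right (a point): Wooden ball knob, 20 mm across, by which the right cap is lifted; this point is the ball's centre: cap shut, 83 mm above the table (26 mm above the tongue on a stem 8 mm thick), 50 mm in front of the bolt (bed's -x), 95 mm in front of the hinge and 28.5 mm above it. Pinched across the bed's y, the ball can pivot between the fingers as the cap swings up.
- offcut: Bystander: pale wood offcut 35 by 60 by 22 mm lying on the bed behind the caps. To be left alone.
- spare_nut: Bystander: round steel nut 28 mm across, 12 mm high, lying on the bed behind the caps. To be left alone.
- mallet: Bystander: hammer lying on the table to the left. To be left alone.
- spanner: Bystander: spanner lying on the table to the right. To be left alone.
- glue: Bystander: white glue bottle 60 mm across, 160 mm tall, standing on the table at the left; origin under its centre. To be left alone.

How it is judged (in metres and radians):
At the end, for the whole second after the job is handed in: The locking bar is back at least 30 mm; the loose bolt has been tapped down (over 4 mm); its cap is open at least 0.7 rad (40 degrees), still, with the fingers on its ball knob; the other two caps are shut (under 0.1 rad); no bystander has moved 30 mm (value of joint bar above 0.03 m and ((value of joint bolt_left above 0.004 m and value of joint cap_left above 0.7 rad and contact force between the fingers and cap_left above 0.3 N and value of joint each of cap_middle, cap_right below 0.1 rad) or (value of joint bolt_middle above 0.004 m and value of joint cap_middle above 0.7 rad and contact force between the fingers and cap_middle above 0.3 N and value of joint each of cap_left, cap_right below 0.1 rad) or (value of joint bolt_right above 0.004 m and value of joint cap_right above 0.7 rad and contact force between the fingers and cap_right above 0.3 N and value of joint each of cap_left, cap_middle below 0.1 rad)) and velocity of joint each of cap_left, cap_middle, cap_right below 0.15 rad/s and distance of each of offcut, spare_nut, mallet, spanner, glue from where it was at the start of the episode below 0.03 m); the arm keeps its last pose, push and grip.
It fails at once if a cap is opened whose bolt has not given way to a tap ((value of joint cap_left above 0.25 rad and value of joint bolt_left below 0.004 m) or (value of joint cap_middle above 0.25 rad and value of joint bolt_middle below 0.004 m) or (value of joint cap_right above 0.25 rad and value of joint bolt_right below 0.004 m)).
It fails at once if a bystander is disturbed (moved 30 mm) (distance of any of offcut, spare_nut, mallet, spanner, glue from where it was at the start of the episode above 0.03 m).
It also fails if it takes over 59 s, if anything falls off the work surface, if the arm or the gripper's body presses on something with over 40 N, if the wrist force passes 120 N, or if a joint passes its speed limit or range.

## Robot

A 7-joint arm with a two-finger parallel gripper is mounted at the origin on the work surface. World frame = base frame: x ahead of the robot, y to its left, z up, the work surface at z = 0. Lengths are in mm, angles in rad, forces in N, time in s.
With the tool pointing down it reaches from about 400 to 875 mm from the base axis. Payload 6.5 kg.
Tool frame: the origin (TCP) lies at the very end of the fingers, on their centre line; the grasp point (between the pads) lies 19 mm behind it; z points along the fingers, y is the line along which they close (so a half turn about z gives the same grasp; the last joint's range is limited). The gripper opens to 88 mm and grips with 3 to 60 N. Pads are 18 mm wide; open, the fingers measure 123 mm over their backs; the gripper's body (75 mm by 187 mm) begins 45 mm behind the grasp point.
Start: joints at [1.226, 0.536, -0.004, 1.538, 0.003, 1.067, -0.071], TCP at [178.877, -624.894, 238.716] pointing down, gripper open.
Joint ranges: [-2.7, 2.7], [-0.37, 2.16], [-1.27, 1.26], [0.24, 2.4], [-1.31, 4.45], [0.19, 1.91], [-2.76, 2.76]. Speed limits (rad/s): [2.39, 2.39, 3.14, 3.14, 3.14, 3.14, 3.14].

## Interface

Orientations are given as [roll, pitch, yaw] about the fixed x, y, z axes, in that order (R = Rz(yaw) Ry(pitch) Rx(roll)).
In Python, from rig import env, eyes gives the robot as it stands.
- The arm moves only by the tool play_rows, never from a script. Its argument "moves" is a list of rows, each a list of 7 numbers: the opening, from 0 (shut) to 1 (fully open), then the shift along the tool's x, y, z in units of 25 mm (1.0 is 25 mm), then the turn, a rotation vector about the tool's x, y, z in units of 5 degrees (1.0 is 5 degrees). A call has 1 to 20 rows; each row shifts and turns the commanded pose from where the row before left it, along the tool's axes as they then stand; what a row does not reach is not made up. A row lasts 1/10 s, in which the tool goes at most 50 mm and 8.59 degrees, less where a joint would pass 70% of its speed; a pose out of reach is approached as far as the arm can. A call is refused whole if a number of a shift passes 1 or a number of a turn 1, either way. A call with a gripper value outside its range is refused whole. The fingers move at their own pace and stop on an object; "grip_force" is the grip in N (left out, the last holds). Time passes only in rows, so rows that do not move let the fingers close. It gives the time, the measured TCP pose, the force, the opening and the grip force at its end, in the units of the state.
- env.read_state(): the state, without advancing time (a new reading comes with each control period).
- eyes.camera(name): name is "side" or "top"; returns a dict with "pixels" (420x560x3 uint8, blue, green, red), "intrinsics" (3x3 intrinsics, pixels), "dist_coeffs" ([k1, k2, p1, p2, k3] as OpenCV has them; the pictures are not rectified), "xyz" and "rotation" of the camera in the world. Camera axes: x right, y down, z forward; pixel columns grow to the right and rows downward; lengths in mm; the calibration is good to about 2 mm. A picture is of the moment at which its call begins. There is no depth.
- env.close_job(): hands the job in; it is judged then, once.
Trained networks look in a picture, given as the dict that the camera call returned (one of the last four; its "shot" number tells which), for a name from the list of things; names that differ only in an ending like _2 or _b are one class to them, and where a whole thing is asked for, a point or a joint stands for the part that bears it (a point fixed in the world has none). Each returns a list of dicts, best first, with "confidence" (0 to 1); they miss things now and then, are a little off and sometimes report something else, mostly with a low value. They report only what shows in the picture. A call takes as long as a camera call.
- eyes.boxes_of(picture, query): "bbox" ([left, top, right, bottom] as shares, 0 to 1, of the picture: columns of its width, rows of its height, round what is visible of it).
The state is a dict: "time": time; "joints": joint angles; "qd": joint speeds; "joint_efforts": joint torques, N m; "ee_pos": TCP position; "eef_rot": TCP orientation; "ft_force": force on the tool from outside, world axes, zero at the start; "ft_torque": the same for the moment, N m; "finger_gap": opening from 0.0 (shut) to 1.0 (fully open); "finger_force": force on a finger pad.
Only numpy, scipy, OpenCV 4.12 (cv2) and the standard library are available. Lean on these libraries where they do the work, as an engineer would, in place of code of your own. Each camera call takes 0.05 s, during which the arm holds its last target. There are 200 camera calls.

## Working session

There is one attempt and no reset: what is moved stays moved. The work goes in short steps, Python scripts to look and compute and a tool call to move; the robot and the scene stay as the last step left them, time stands still between calls to the robot, and variables do not carry over. Pictures are saved under pics/ and viewed, at most 10 in all, crops included, and the job is handed in when it is done.

Besides the shell and the picture viewer there is one more tool, called as a command line: name --pt "numbers of a row" for each row, then --argument value for the rest. play_rows: Moves the arm, as the interface text tells. Its arguments: {"type":"object","properties":{"moves":{"type":"array"},"grip_force":{"type":"number"}},"required":["moves"]}

```bash
ls; mkdir -p pics
cat > h.py <<'E'
import numpy as np, cv2
from rig import env, eyes
def ray(p,uv):
    K=np.array(p["intrinsics"],float);d=np.array(p["dist_coeffs"],float)
    n=cv2.undistortPoints(np.array([[uv]],float),K,d)[0,0]
    return np.array(p["xyz"],float), np.array(p["rotation"],float)@np.array([n[0],n[1],1])
def at_z(p,uv,z):
    o,r=ray(p,uv); return o+r*(z-o[2])/r[2]
def proj(p,X):
    R=np.array(p["rotation"],float);t=-R.T@np.array(p["xyz"],float)
    return cv2.projectPoints(np.array(X,float).reshape(-1,3),cv2.Rodrigues(R.T)[0],t,np.array(p["intrinsics"],float),np.array(p["dist_coeffs"],float))[0].reshape(-1,2)
def find(p,q,n=3):
    out=[]
    for b in eyes.boxes_of(p,q)[:n]:
        l,t,r,bt=b["bbox"]; out.append((round(b["confidence"],2),[round(v) for v in (l*560,t*420,r*560,bt*420)]))
    return out
E
cat > a.py <<'E'
from h import *
s=env.read_state();print({k:np.round(v,3).tolist() for k,v in s.items()})
for n in ("top","side"):
    p=eyes.camera(n);cv2.imwrite(f"pics/{n}0.png",p["pixels"])
    print(n,np.round(p["xyz"]),np.round(p["rotation"],2).tolist())
    for q in ["jig","clamp_grip","bolt_left_top","bolt_middle_top","bolt_right_top","ball_left","ball_middle","ball_right","glue","mallet","spanner"]: print(q,find(p,q))
E
python3 a.py
```

```text
pics
{'time': 0.0, 'joints': [1.226, 0.537, -0.004, 1.539, 0.003, 1.067, -0.071], 'qd': [-0.0, 0.003, -0.0, 0.001, 0.0, -0.001, 0.0], 'joint_efforts': [0.0, -57.098, 0.991, -25.16, -0.056, 0.018, 0.0], 'ee_pos': [178.705, -624.309, 237.826], 'eef_rot': [-3.14, 0.0, 0.279], 'ft_force': [0.747, 0.038, 0.353], 'ft_torque': [-0.019, 0.022, -0.005], 'finger_force': 0.0, 'finger_gap': 0.997}
top [ 331.  -25. 1280.] [-3.01, -0.01, -1.54]
jig [(0.58, [198, 145, 323, 239])]
clamp_grip [(0.72, [88, 149, 174, 181]), (0.48, [307, 195, 317, 213]), (0.3, [270, 165, 290, 203])]
bolt_left_top [(0.46, [211, 179, 218, 191])]
bolt_middle_top [(0.16, [306, 195, 314, 213])]
bolt_right_top [(0.58, [275, 174, 281, 183])]
ball_left [(0.64, [203, 170, 228, 209])]
ball_middle [(0.65, [237, 167, 258, 205]), (0.28, [205, 168, 227, 207])]
ball_right [(0.81, [269, 165, 288, 202]), (0.43, [130, 238, 163, 260]), (0.17, [234, 168, 259, 203])]
glue [(0.63, [206, 169, 226, 206]), (0.61, [129, 237, 159, 261])]
mallet [(0.93, [87, 149, 176, 181])]
spanner [(0.96, [413, 165, 430, 227]), (0.67, [244, 177, 251, 188])]
side [469. 851. 947.] [-2.35, 0.01, -3.11]
jig [(0.64, [220, 172, 337, 314])]
clamp_grip [(0.57, [285, 174, 303, 190])]
bolt_left_top []
bolt_middle_top []
bolt_right_top [(0.69, [260, 209, 271, 222])]
ball_left [(0.65, [247, 263, 297, 286])]
ball_middle [(0.64, [248, 234, 291, 254]), (0.23, [259, 235, 266, 251])]
ball_right [(0.56, [246, 207, 290, 230]), (0.35, [285, 174, 307, 193])]
glue [(0.65, [338, 312, 374, 376])]
mallet [(0.89, [225, 333, 253, 420]), (0.31, [337, 316, 376, 378])]
spanner [(0.78, [252, 125, 300, 141])]
```

View pictures.

```bash
sed -i 's/np.array(p\["rotation"\],float)/Rot.from_euler("xyz",p["rotation"]).as_matrix()/; s/^import numpy.*/&\nfrom scipy.spatial.transform import Rotation as Rot/' h.py
cat > b.py <<'E'
from h import *
p=eyes.camera("top");q=eyes.camera("side")
for n,c in (("glue",(146,250)),("mallet",(130,165))):print(n,at_z(p,c,0).round())
for n,c in (("bR",(278,178.5)),("bM",(247.5,182.5)),("bL",(214.5,185))): print(n,at_z(p,c,80).round(1))
print("grip",at_z(p,(311.5,204),110).round(1), at_z(q,(294,182),108).round(1),"bR side",at_z(q,(265.5,215.5),74).round(1))
a=p["pixels"][130:270,170:350];b=q["pixels"][160:330,200:360]
cv2.imwrite("pics/t1.png",cv2.resize(a,(720,560),interpolation=cv2.INTER_CUBIC));cv2.imwrite("pics/s1.png",cv2.resize(b,(564,600),interpolation=cv2.INTER_CUBIC))
E
python3 b.py
```

```text
glue [340. 346.   0.]
mallet [593. 412.   0.]
bR [548.5 -34.2  80. ]
bM [534.8  50.   80. ]
bL [525.3 141.3  80. ]
grip [ 476.1 -125.8  110. ] [ 471.6 -108.   108. ] bR side [539.6 -21.4  74. ]
```

View pics/t1.png

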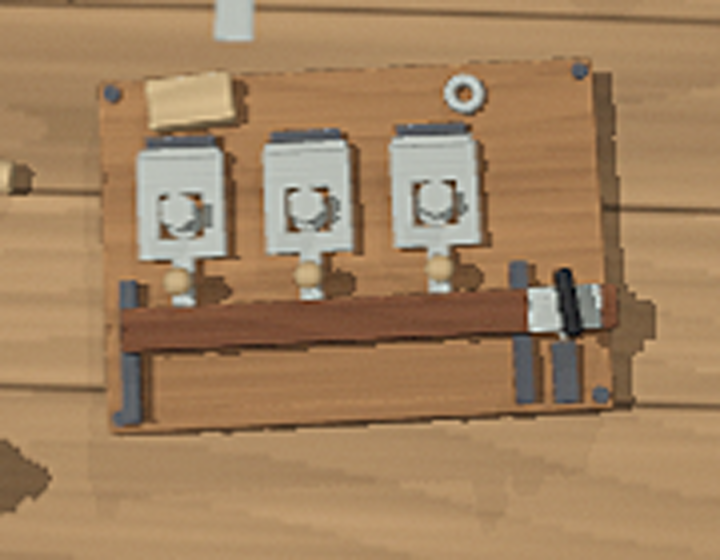

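View pics/s1.png

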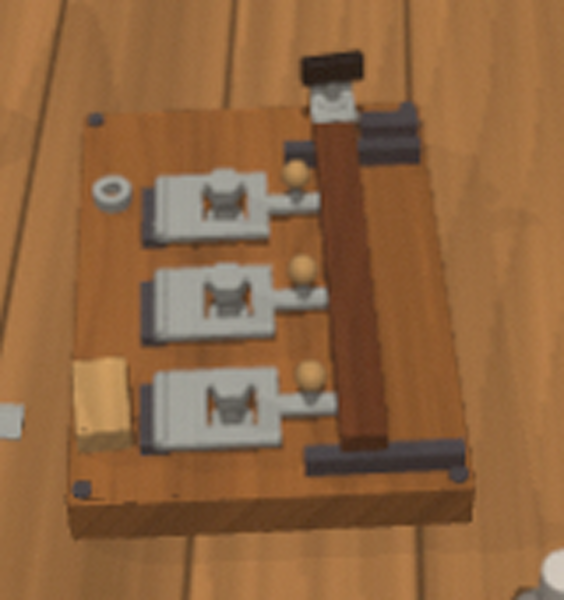

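View pics/top0.png

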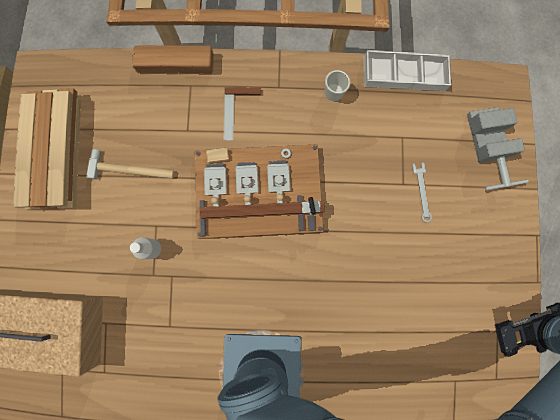

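The crops show three caps with their balls at top-crop (176,280), (307,272) and (439,267). The T grip is at (568,302) and the bed corners are clear. I'll fit the jig pose from both views.

```bash
cat > fit.py <<'E'
from h import *
from scipy.optimize import least_squares
p=eyes.camera("top");q=eyes.camera("side")
J=[[-50,90,83],[-50,0,83],[-50,-90,83],[105,150,40],[105,-210,40],[-150,-210,40],[-150,150,40]]
T=np.array([[176,280],[307,272],[439,267],[100,85],[590,60],[612,408],[112,430]])/4+[170,130]
S=np.array([[311,375],[303,268],[296,173],[70,500],[85,115],[417,103],[470,488]])/3.525+[200,160]
tg=np.array([568,302])/4+[170,130]; sg=np.array([332,70])/3.525+[200,160]
def W(v,X):
    c,s=np.cos(v[2]),np.sin(v[2]); X=np.array(X,float)
    return np.c_[v[0]+c*X[:,0]-s*X[:,1],v[1]+s*X[:,0]+c*X[:,1],X[:,2]]
def f(v,sep=False):
    X=W(v,J+[[v[3],v[4],105]]); a=proj(p,X)-np.vstack([T,tg]); b=proj(q,X)-np.vstack([S,sg])
    return (a,b) if sep else np.r_[a.ravel(),b.ravel()]
r=least_squares(f,[540,50,0.,-90,-170],x_scale=[10,10,.1,10,10],loss="soft_l1")
v=r.x;print(v.round(3));a,b=f(v,True);print(a.round(1).tolist(),b.round(1).tolist())
names=["ballL","ballM","ballR","boltL","boltM","boltR","grip"]
for n,x in zip(names,W(v,[[-50,90,83],[-50,0,83],[-50,-90,83],[0,90,80],[0,0,80],[0,-90,80],[v[3],v[4],105]])):print(n,x.round(1))
# grip axis from top view ends
e=[at_z(p,np.array(c)/4+[170,130],116) for c in ((563,270),(573,334))];d=e[0]-e[1];print("grip dir",np.arctan2(d[1],d[0]),"bed yaw",v[2],np.linalg.norm(d))
E
python3 fit.py
```

```text
[ 5.38721e+02  5.54410e+01  7.50000e-02 -8.02770e+01 -1.75612e+02]
[[-0.4, 0.3], [-0.5, 0.8], [-0.8, 0.5], [-1.4, -0.9], [-0.2, -0.4], [-0.2, 0.3], [-2.4, 0.8], [-0.7, 0.3]] [[-0.6, -1.0], [-0.4, -0.7], [-0.3, -0.7], [-1.8, -0.1], [-0.5, -1.8], [0.5, -1.8], [1.3, -1.4], [-0.2, -1.6]]
ballL [482.1 141.4  83. ]
ballM [488.9  51.7  83. ]
ballR [495.6 -38.1  83. ]
boltL [531.9 145.2  80. ]
boltM [538.7  55.4  80. ]
boltR [545.5 -34.3  80. ]
grip [ 471.9 -125.7  105. ]
grip dir 0.17112018839582002 bed yaw 0.07540119247552828 43.52301012516921
```

play_rows --pt "0.5 0.84 -0.8 0 0 0 0" --pt "0.5 0.84 -0.8 0 0 0 0" --pt "0.5 0.84 -0.8 0 0 0 0" --pt "0.5 0.84 -0.8 0 0 0 0" --pt "0.5 0.84 -0.8 0 0 0 0" --pt "0.5 0.84 -0.8 0 0 0 0" --pt "0.5 0.84 -0.8 0 0 0 0" --pt "0.5 0.84 -0.8 0 0 0 0" --pt "0.5 0.84 -0.8 0 0 0 0" --pt "0.5 0.84 -0.8 0 0 0 0" --pt "0.5 0.84 -0.8 0 0 0 0" --pt "0.5 0.84 -0.8 0 0 0 0" --pt "0.5 0.84 -0.8 0 0 0 0" --pt "0.5 0.84 -0.8 0 0 0 0" --pt "0.5 0.84 -0.8 0 0 0 0" --pt "0.5 0.84 -0.8 0 0 0 0" --pt "0.5 0.84 -0.8 0 0 0 0" --pt "0.5 0.84 -0.8 0 0 0 0" --pt "0.5 0.84 -0.8 0 0 0 0" --pt "0.5 0.84 -0.8 0 0 0 1" --grip_force 20

```text
time: 3.4
ee_pos: [473.1, -123.8, 238.9]
eef_rot: [3.141, -0.0, 0.19]
ft_force: [0.5, -0.3, -0.2]
finger_gap: 0.498
finger_force: 0.0
```

```bash
cat > go.py <<'E'
# usage: go.py x y z [yaw] -> units needed in tool axes
import sys; from h import *
s=env.read_state();P=np.array(s["ee_pos"]);R=Rot.from_euler("xyz",s["eef_rot"]).as_matrix()
a=[float(v) for v in sys.argv[1:]]
print("t",round(s["time"],2),"pos",P.round(1),"rot",np.round(s["eef_rot"],3),"q",np.round(s["joints"],2),"F",np.round(s["ft_force"],1),"gap",round(s["finger_gap"],3),"ff",round(s["finger_force"],1))
if len(a)>=3: print("units",(R.T@(np.array(a[:3])-P)/25).round(2))
if len(a)>3: print("turn z units",round(-(a[3]-s["eef_rot"][2])/np.radians(5),2))
E
python3 go.py 471.9 -125.7 140 0.19
```

```text
t 3.4 pos [ 473.1 -123.8  238.9] rot [ 3.141 -0.     0.19 ] q [ 0.39  0.28 -0.27  1.94  0.09  0.93 -1.3 ] F [ 0.5 -0.3 -0.2] gap 0.498 ff 0.0
units [-0.07  0.07  3.96]
turn z units 0.0
```

play_rows --pt "0.5 -0.07 0.07 1 0 0 0" --pt "0.5 0 0 1 0 0 0" --pt "0.5 0 0 1 0 0 0" --pt "0.5 0 0 1 0 0 0" --pt "0.5 0 0 1 0 0 0" --pt "0.5 0 0 0.5 0 0 0" --pt "0.5 0 0 0.5 0 0 0" --pt "0.5 0 0 0 0 0 0"

```text
time: 4.2
ee_pos: [470.6, -126.7, 87.8]
eef_rot: [-3.141, 0.002, 0.192]
ft_force: [0.1, -0.1, -0.1]
finger_gap: 0.499
finger_force: 0.0
```

```bash
cat > pic.py <<'E'
import sys; from h import *
a=eyes.camera("top")["pixels"][130:270,170:350];b=eyes.camera("side")["pixels"][130:310,200:360]
im=np.hstack([cv2.resize(a,(440,342),interpolation=3),cv2.resize(b,(304,342),interpolation=3)])
cv2.imwrite("pics/"+sys.argv[1],im)
E
python3 pic.py g1.png; python3 go.py
```

```text
t 4.3 pos [ 471.7 -126.9   89.2] rot [ 3.141e+00 -1.000e-03  1.920e-01] q [ 0.35  0.51 -0.22  2.05  0.19  0.6  -1.38] F [-0.4 -0.1  0.5] gap 0.503 ff 0.0
```

View pics/g1.png

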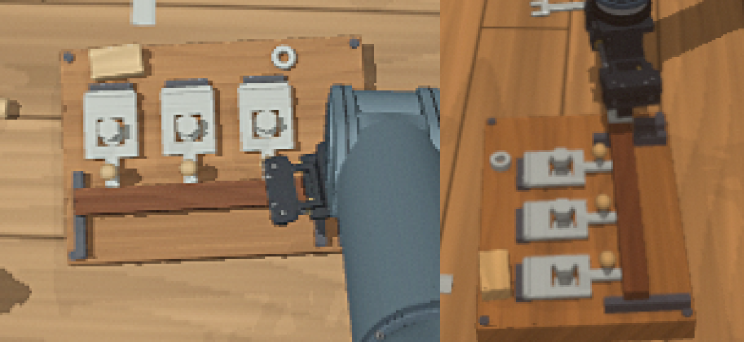

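The gripper straddles the knob area over the bar's right end (side view about (630,105)), and nothing has been displaced. I'll close on it.

play_rows --pt "0 0 0 0 0 0 0" --pt "0 0 0 0 0 0 0" --pt "0 0 0 0 0 0 0" --pt "0 0 0 0 0 0 0" --pt "0 0 0 0 0 0 0" --pt "0 0 0 0 0 0 0" --grip_force 15

```text
time: 4.9
ee_pos: [471.0, -124.8, 89.0]
eef_rot: [-3.14, 0.0, 0.193]
ft_force: [-2.7, 5.8, 5.3]
finger_gap: 0.137
finger_force: 15.0
```

play_rows --pt "0 0 0 0 0 0 -1" --pt "0 0 0 0 0 0 -1" --pt "0 0 0 0 0 0 -1" --pt "0 0 0 0 0 0 -1" --pt "0 0 0 0 0 0 -1" --pt "0 0 0 0 0 0 -1" --pt "0 0 0 0 0 0 -1" --pt "0 0 0 0 0 0 -1" --pt "0 0 0 0 0 0 -1" --pt "0 0 0 0 0 0 -1" --pt "0 0 0 0 0 0 -1" --pt "0 0 0 0 0 0 -1" --pt "0 0 0 0 0 0 -1" --pt "0 0 0 0 0 0 -1" --pt "0 0 0 0 0 0 0"

```text
time: 6.4
ee_pos: [472.2, -126.3, 89.1]
eef_rot: [3.14, -0.001, 1.414]
ft_force: [1.2, 2.5, 1.8]
finger_gap: 0.136
finger_force: 15.0
```

```bash
python3 go.py 426.1 -128.2 89
```

```text
t 6.4 pos [ 472.2 -126.3   89.1] rot [ 3.140e+00 -1.000e-03  1.414e+00] q [ 0.59  0.56 -0.53  2.04  0.45  0.65 -0.39] F [1.2 2.5 1.8] gap 0.136 ff 15.0
units [-0.36 -1.81 -0.  ]
```

play_rows --pt "0 -0.05 -0.23 0 0 0 0" --pt "0 -0.05 -0.23 0 0 0 0" --pt "0 -0.05 -0.23 0 0 0 0" --pt "0 -0.05 -0.23 0 0 0 0" --pt "0 -0.05 -0.23 0 0 0 0" --pt "0 -0.05 -0.23 0 0 0 0" --pt "0 -0.05 -0.23 0 0 0 0" --pt "0 -0.05 -0.23 0 0 0 0" --pt "0 0 0 0 0 0 0"

```text
time: 7.3
ee_pos: [427.4, -129.9, 89.2]
eef_rot: [3.134, -0.001, 1.413]
ft_force: [12.0, -0.3, -7.4]
finger_gap: 0.134
finger_force: 15.0
```

play_rows --pt "0.4 0 0 0 0 0 0" --pt "0.4 0 0 0 0 0 0" --pt "0.4 0 0 0 0 0 0" --pt "0.4 0 0 -1 0 0 0" --pt "0.4 0 0 -1 0 0 0" --pt "0 0 0 0 0 0 1" --pt "0 0 0 0 0 0 1" --pt "0 0 0 0 0 0 1" --pt "0 0 0 0 0 0 1" --pt "0 0 0 0 0 0 1" --pt "0 0 0 0 0 0 1" --pt "0 0 0 0 0 0 1" --pt "0 0 0 0 0 0 1" --pt "0 0 0 0 0 0 1" --pt "0 0 0 0 0 0 1" --pt "0 0 0 0 0 0 1" --pt "0 0 0 0 0 0 1" --pt "0 0 0 0 0 0 1" --pt "0 0 0 0 0 0 1" --pt "0 0 0 0 0 0 1"

```text
time: 9.3
ee_pos: [422.9, -129.6, 138.3]
eef_rot: [-3.141, 0.002, 0.1]
ft_force: [0.9, 0.7, 0.0]
finger_gap: 0.007
finger_force: 0.0
```

```bash
python3 go.py 545.5 -34.3 90 0.075
cat > pt.py <<'E'
from h import *
p=eyes.camera("top");a=p["pixels"][130:270,170:350];cv2.imwrite("pics/t3.png",cv2.resize(a,(720,560),interpolation=3))
E
python3 pt.py
```

```text
t 9.3 pos [ 422.9 -129.6  138.3] rot [-3.141e+00  2.000e-03  1.000e-01] q [ 0.45  0.37 -0.3   2.13  0.17  0.67 -1.44] F [0.9 0.7 0. ] gap 0.007 ff 0.0
units [ 5.27 -3.3   1.92]
turn z units 0.29
```

View pics/t3.png

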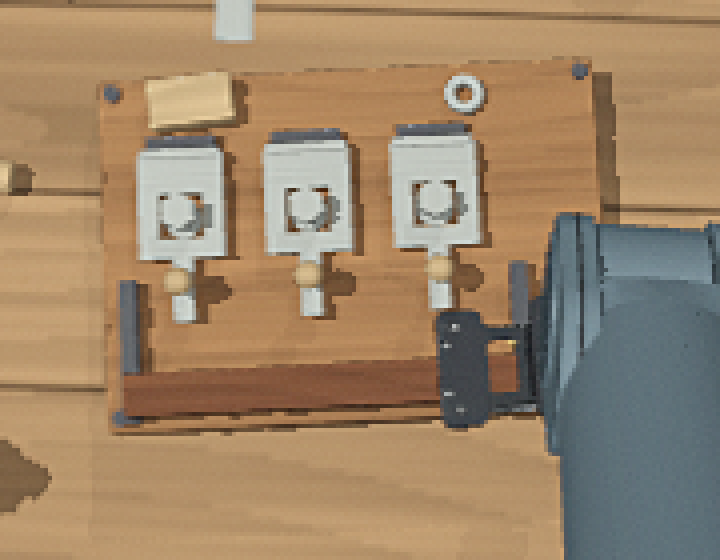

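The bar is fully back (crop rows 360–415) and the tongues are free. Next I tap the right bolt.

play_rows --pt "0 0.88 -0.55 0 0 0 0.29" --pt "0 0.88 -0.55 0 0 0 0" --pt "0 0.88 -0.55 0 0 0 0" --pt "0 0.88 -0.55 0 0 0 0" --pt "0 0.88 -0.55 0 0 0 0" --pt "0 0.88 -0.55 0 0 0 0" --pt "0 0 0 1 0 0 0" --pt "0 0 0 0.9 0 0 0" --pt "0 0 0 0 0 0 0"

```text
time: 10.25
ee_pos: [545.7, -36.4, 88.3]
eef_rot: [-3.141, 0.007, 0.081]
ft_force: [-1.5, -0.3, -0.5]
finger_gap: 0.003
finger_force: 0.0
```

```bash
python3 go.py 545.5 -34.3 79 0.075
```

```text
t 10.25 pos [545.7 -36.4  88.3] rot [-3.141  0.007  0.081] q [ 0.19  0.6  -0.27  1.9   0.24  0.69 -1.71] F [-1.5 -0.3 -0.5] gap 0.003 ff 0.0
units [ 0.   -0.08  0.37]
turn z units 0.06
```

play_rows --pt "0 0 -0.08 0.2 0 0 0" --pt "0 0 0 0.1 0 0 0" --pt "0 0 0 0.1 0 0 0" --pt "0 0 0 0 0 0 0"

```text
time: 10.65
ee_pos: [548.8, -34.4, 81.5]
eef_rot: [3.141, -0.0, 0.079]
ft_force: [-0.1, -0.6, 0.1]
finger_gap: 0.009
finger_force: 0.0
```

play_rows --pt "0 0 0 0.1 0 0 0" --pt "0 0 0 0 0 0 0"

```text
time: 10.85
ee_pos: [549.3, -34.4, 79.9]
eef_rot: [3.141, -0.001, 0.079]
ft_force: [-3.0, -0.0, 10.3]
finger_gap: 0.006
finger_force: 5.2
```

play_rows --pt "0 0 0 0.08 0 0 0" --pt "0 0 0 0 0 0 0"

```text
time: 11.05
ee_pos: [549.4, -34.4, 79.8]
eef_rot: [3.14, -0.001, 0.079]
ft_force: [-9.0, -0.4, 30.3]
finger_gap: 0.005
finger_force: 15.0
```

play_rows --pt "0 0 0 0.08 0 0 0" --pt "0 0 0 0 0 0 0"

```text
time: 11.25
ee_pos: [549.6, -34.4, 79.6]
eef_rot: [3.14, -0.001, 0.079]
ft_force: [-16.5, -1.3, 49.4]
finger_gap: 0.004
finger_force: 24.9
```

The right bolt is sound: 49 N with no give. Next is the middle bolt.

play_rows --pt "0 0 0 -0.8 0 0 0" --pt "0 0 -0.9 0 0 0 0" --pt "0 -0.12 -0.9 0 0 0 0" --pt "0 0 -0.9 0 0 0 0" --pt "0 0 -0.9 0 0 0 0" --pt "0 0 0 0.4 0 0 0" --pt "0 0 0 0.1 0 0 0" --pt "0 0 0 0 0 0 0"

```text
time: 12.05
ee_pos: [538.2, 53.5, 81.4]
eef_rot: [3.141, 0.002, 0.077]
ft_force: [0.7, -0.1, -0.5]
finger_gap: 0.009
finger_force: 0.0
```

play_rows --pt "0 0 0 0.1 0 0 0" --pt "0 0 0 0 0 0 0"

```text
time: 12.25
ee_pos: [538.8, 53.6, 80.0]
eef_rot: [3.141, 0.0, 0.077]
ft_force: [-1.2, -2.2, 3.6]
finger_gap: 0.004
finger_force: 2.0
```

play_rows --pt "0 0 0 0.08 0 0 0" --pt "0 0 0 0 0 0 0"

```text
time: 12.45
ee_pos: [539.0, 53.6, 79.8]
eef_rot: [3.14, -0.0, 0.077]
ft_force: [-6.9, -2.7, 25.1]
finger_gap: 0.003
finger_force: 12.3
```

The middle bolt is sound too. Next is the left one, tapped for confirmation.

play_rows --pt "0 0 0 -0.8 0 0 0" --pt "0 0 -0.9 0 0 0 0" --pt "0 0 -0.9 0 0 0 0" --pt "0 0 -0.9 0 0 0 0" --pt "0 0 -0.9 0 0 0 0" --pt "0 0 0 0.4 0 0 0" --pt "0 0 0 0.2 0 0 0" --pt "0 0 0 0 0 0 0"

```text
time: 13.25
ee_pos: [531.0, 142.6, 81.4]
eef_rot: [3.14, 0.002, 0.077]
ft_force: [-0.5, -0.6, 1.1]
finger_gap: 0.007
finger_force: 0.0
```

play_rows --pt "0 0 0 0.1 0 0 0" --pt "0 0 0 0 0 0 0"

```text
time: 13.45
ee_pos: [531.7, 143.7, 80.0]
eef_rot: [3.141, 0.0, 0.077]
ft_force: [1.2, -0.1, 0.7]
finger_gap: 0.006
finger_force: 0.0
```

play_rows --pt "0 0 0 0.08 0 0 0" --pt "0 0 0 0 0 0 0"

```text
time: 13.65
ee_pos: [531.7, 144.6, 78.2]
eef_rot: [3.141, -0.0, 0.078]
ft_force: [0.4, 1.0, 0.1]
finger_gap: 0.002
finger_force: 0.0
```

play_rows --pt "0 0 0 0.08 0 0 0" --pt "0 0 0 0.08 0 0 0" --pt "0 0 0 0 0 0 0"

```text
time: 13.95
ee_pos: [531.5, 145.0, 74.0]
eef_rot: [-3.141, 0.0, 0.079]
ft_force: [-0.6, -0.1, 0.5]
finger_gap: 0.006
finger_force: 0.0
```

play_rows --pt "0 0 0 0.08 0 0 0" --pt "0 0 0 0 0 0 0"

```text
time: 14.15
ee_pos: [531.6, 145.1, 73.4]
eef_rot: [3.141, -0.0, 0.079]
ft_force: [-3.1, -2.3, 13.9]
finger_gap: 0.009
finger_force: 7.3
```

play_rows --pt "0 0 0 0.08 0 0 0" --pt "0 0 0 0 0 0 0"

```text
time: 14.35
ee_pos: [531.8, 145.1, 73.2]
eef_rot: [3.141, -0.001, 0.079]
ft_force: [-10.1, -4.5, 34.4]
finger_gap: 0.001
finger_force: 17.1
```

The left bolt sank 7 mm to its hard stop at z ≈ 73, so it is the loose one. I'll go to its ball.

play_rows --pt "0 0 0 -1 0 0 0" --pt "0 0 0 -1 0 0 0" --pt "0.5 -1 0 0 0 0 0" --pt "0.5 -1 0 0 0 0 0" --pt "0.5 0 0 0 0 0 0" --pt "0.5 0 0 0 0 0 0" --pt "0.5 0 0 0 0 0 0"

```text
time: 15.05
ee_pos: [482.6, 141.2, 120.3]
eef_rot: [-3.141, -0.001, 0.079]
ft_force: [-0.1, -0.1, -0.1]
finger_gap: 0.435
finger_force: 0.0
```

```bash
python3 go.py 482.1 141.4 65 0.075; python3 pic.py g4.png
```

```text
t 15.05 pos [482.6 141.2 120.3] rot [-3.141e+00 -1.000e-03  7.900e-02] q [-0.13  0.48 -0.3   2.    0.22  0.69 -2.06] F [-0.1 -0.1 -0.1] gap 0.435 ff 0.0
units [-0.02 -0.01  2.21]
turn z units 0.04
```

View pics/g4.png

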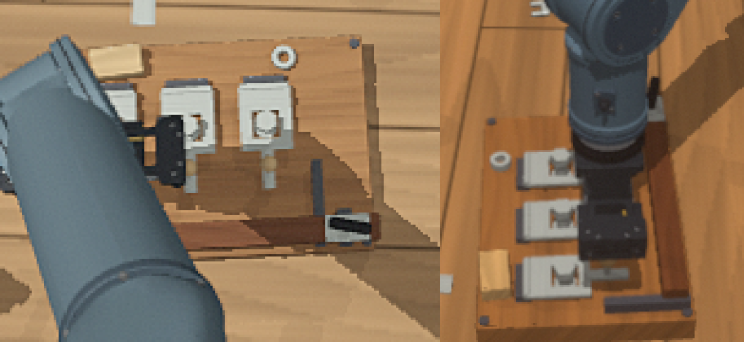

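The bar is back with the knob turned, the other caps are shut, and the gripper is above the left ball. I'll lower and pinch it.

play_rows --pt "0.5 0 0 0.6 0 0 0" --pt "0.5 0 0 0.6 0 0 0" --pt "0.5 0 0 0.6 0 0 0" --pt "0.5 0 0 0.37 0 0 0" --pt "0.5 0 0 0 0 0 0" --pt "0 0 0 0 0 0 0" --pt "0 0 0 0 0 0 0" --pt "0 0 0 0 0 0 0" --pt "0 0 0 0 0 0 0" --pt "0 0 0 0 0 0 0" --pt "0 0 0 0 0 0 0" --grip_force 20

```text
time: 16.25
ee_pos: [482.1, 142.1, 66.4]
eef_rot: [-3.14, -0.001, 0.08]
ft_force: [-0.6, 4.6, 2.7]
finger_gap: 0.206
finger_force: 20.0
```

play_rows --pt "0 0.07 0 -0.2 0 0 0" --pt "0 0.07 0 -0.2 0 0 0" --pt "0 0.09 0 -0.19 0 0 0" --pt "0 0.09 0 -0.19 0 0 0" --pt "0 0.11 0 -0.18 0 0 0" --pt "0 0.11 0 -0.18 0 0 0" --pt "0 0.13 0 -0.16 0 0 0" --pt "0 0.13 0 -0.16 0 0 0" --pt "0 0 0 0 0 0 0" --grip_force 25

```text
time: 17.15
ee_pos: [501.7, 143.7, 102.8]
eef_rot: [-3.14, -0.0, 0.08]
ft_force: [0.6, 6.4, -2.4]
finger_gap: 0.204
finger_force: 25.0
```

play_rows --pt "0 0.14 0 -0.15 0 0 0" --pt "0 0.14 0 -0.15 0 0 0" --pt "0 0.16 0 -0.13 0 0 0" --pt "0 0.16 0 -0.13 0 0 0" --pt "0 0.17 0 -0.12 0 0 0" --pt "0 0.17 0 -0.12 0 0 0" --pt "0 0.18 0 -0.1 0 0 0" --pt "0 0.18 0 -0.1 0 0 0" --pt "0 0.19 0 -0.08 0 0 0" --pt "0 0.19 0 -0.08 0 0 0" --pt "0 0 0 0 0 0 0" --pt "0 0 0 0 0 0 0" --pt "0 0 0 0 0 0 0"

```text
time: 18.45
ee_pos: [542.5, 146.9, 130.7]
eef_rot: [-3.14, 0.002, 0.08]
ft_force: [0.4, 5.3, -4.6]
finger_gap: 0.199
finger_force: 25.1
```

```bash
python3 go.py; python3 pic.py g5.png
```

```text
t 18.45 pos [542.5 146.9 130.7] rot [-3.14e+00  2.00e-03  8.00e-02] q [-0.12  0.55 -0.29  1.84  0.21  0.78 -2.02] F [ 0.4  5.3 -4.6] gap 0.199 ff 25.1
```

View pics/g5.png

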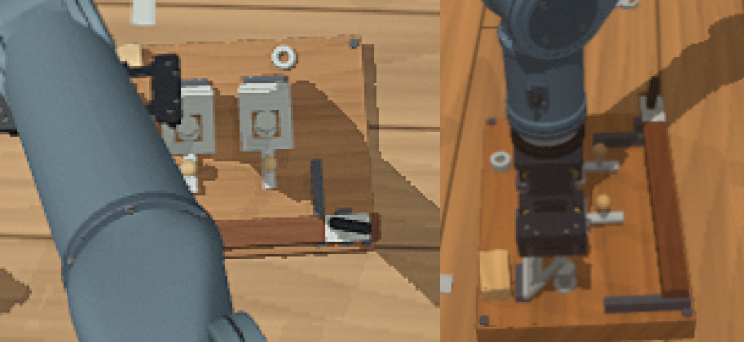

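The left cap stands tilted up under the gripper (side view about (540,280)). The grip is 25 N, the measured TCP travel works out to about 53 degrees, and the other caps and the bystanders in view are untouched. Handing in.

```bash
python3 -c "
from rig import env
print(env.close_job())"
```

```text
the job is handed in; nothing more can be done
None
```

I handed the job in at about 18.5 s, with no verdict shown: the left bolt was the loose one (it sank 7 mm), its cap is held open by the ball at about 53°, the locking bar is fully back, and the other two caps are shut.

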